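# Snap the press stud onto the blue basket tag

## Task

On the laundry counter two snap pliers stand clamped in bench stands, one with a blue basket tag in its jaws and one with a yellow tag. Press the raised red handle of the pliers with the blue tag all the way down until the press stud clicks onto the tag, then let the handle spring open again. Leave the pliers with the yellow tag alone.

Things in the scene. Friction and masses are not known exactly. Their poses are not given: they have to be found in the camera images.
- blue_press (a point): Where to press the pliers that hold the BLUE tag: middle of the top face of their raised red grip (70 x 26 x 14 mm), about 162 mm above the counter when open; moves with the handle. At the start its axes are the stand's: z up, x from handle end to jaws. The pivot lies 112 mm ahead along x, 100 mm above the counter; beyond it nothing of the pliers is over 130 mm high. Free space above.
- blue_handle (a joint): Red handle of the pliers with the blue tag, rad: 0 sprung open, 0.29 fully squeezed (hard stop 0.31). Over this the pressing point goes down about 36 mm and about 13 mm towards the handle end. A spring returns it to 0 when let go. Pressed at that point it takes about 2 N at first and 7 N just before the click.
- blue_stud (a joint): How far the brass stud cap (18 mm across) under the blue tag has gone up onto it, m: about 0 open (reads down to -0.001), about 0.007 fully snapped on. It does not move until the handle is at about 0.12 rad; half-way (handle about 0.22) it clicks over and then stays on by itself. Let go before the click, it drops back.
- yellow_handle (a joint): Red handle of the other, identical pliers, which hold the YELLOW tag, rad: 0 sprung open (leave it so), 0.29 fully squeezed. The two stands (275 x 90 mm base, fixed) are side by side, their pivots at least 280 mm apart. Each tag is a flat 95 x 56 x 4 mm plate lying in the jaws, at the end away from the red grip.

How it is judged:
By the outcome, as a careful person would: the job done as asked, in the order asked, and still so for the second after the job is handed in, with the robot touching nothing.
It also fails if it takes over 26 s, if anything falls off the work surface, if the arm or the gripper's body presses on something with over 40 N, if the wrist force passes 120 N, or if a joint passes its speed limit or range.

## Robot

A 6-joint arm with a two-finger parallel gripper is mounted at the origin on the work surface. World frame = base frame: x ahead of the robot, y to its left, z up, the work surface at z = 0. Lengths are in m, angles in rad, forces in N, time in s.
With the tool pointing down it reaches from about 0.375 to 0.825 m from the base axis. Payload 5.5 kg.
Tool frame: the origin (TCP) lies between the finger pads; the fingertips stand 22 mm ahead of it and the grasp point (between the pads) lies 3 mm ahead of it; z points along the fingers, y is the line along which they close (so a half turn about z gives the same grasp; the last joint's range is limited). The gripper opens to 85 mm and grips with 20 to 120 N. Pads are 22 mm wide; open, the fingers measure 114 mm over their backs; the gripper's body (76 mm by 85 mm) begins 54 mm behind the grasp point. The pads swing forward as they close: fully open they stand 13 mm farther back than shut.
Start: joints at [1.136, 0.314, -0.047, 1.21, 0, 1.571], TCP at [0.253, 0.544, 0.253] pointing down, gripper open.
Joint ranges: [-2.67, 2.67], [-0.69, 1.73], [-1.03, 1.25], [-2.08, 2.16], [-1.42, 1.45], [-3.14, 3.14]. Speed limits (rad/s): [2.39, 2.39, 3.01, 3.14, 3.14, 3.14].

## Interface

Orientations are given as a rotation vector (axis times angle).
In Python, from cell import manip, vision gives the robot as it stands.
- The arm moves only by the tool carry_out, never from a script. Its argument "deltas" is a list of rows, each an object of numbers: "hand": the finger opening in mm, from 0 to 85.4; "tx", "ty", "tz": the shift along the tool's x, y, z in mm; "roll": the turn about the tool's z in units of 6 degrees (1.0 is 6 degrees). In form: [{"hand": .., "tx": .., "ty": .., "tz": .., "roll": ..}, ...]. A call has exactly 8 rows; each row is the pose to reach, as a shift and turn from the pose commanded when the call began, along the tool's axes at that moment; what a row does not reach only later rows make up. A row lasts 1/10 s, in which the tool goes at most 50 mm and 8.59 degrees, less where a joint would pass 70% of its speed; a pose out of reach is approached as far as the arm can. A call with a gripper value outside its range is refused whole. The fingers move at their own pace and stop on an object; the grip force is fixed at half the most. Time passes only in rows, so rows that repeat a pose let the fingers close, or fill a call up. It gives the time, the measured TCP pose, the force, the opening and the grip force at its end, in the units of the state.
- manip.sense(): the state, without advancing time (a new reading comes with each control period).
- vision.snapshot(name): name is "scene" or "top" or "wrist"; returns a dict with "frame" (480x640x3 uint8, red, green, blue), "intrinsics" (3x3 intrinsics, pixels), "extrinsics" (4x4, takes a point from camera to world coordinates). Camera axes: x right, y up, looking along -z (the intrinsics and any distortion apply to the point x, -y, -z); pixel columns grow to the right and rows downward; lengths in m; the calibration is good to about 2 mm. The wrist camera is an equidistant fisheye: a pixel r from the principal point sees the ray r / f radians off the axis. A picture is of the moment at which its call begins. There is no depth.
- manip.close_job(): hands the job in; it is judged then, once.
The state is a dict: "time": time; "q": joint angles; "qd": joint speeds; "effort": joint torques, N m; "tcp_pos": TCP position; "eef_rot": TCP orientation; "wrist_force": force on the tool from outside, world axes, zero at the start; "wrist_torque": the same for the moment, N m; "finger_gap": finger opening in m; "gripper_force": force on a finger pad.
Only numpy, scipy, OpenCV 4.12 (cv2) and the standard library are available. Lean on these libraries where they do the work, as an engineer would, in place of code of your own. Each camera call takes 0.05 s, during which the arm holds its last target. There are 200 camera calls.

## Working session

There is one attempt and no reset: what is moved stays moved. The work goes in short steps, Python scripts to look and compute and a tool call to move; the robot and the scene stay as the last step left them, time stands still between calls to the robot, and variables do not carry over. Pictures are saved under pics/ and viewed, at most 10 in all, crops included, and the job is handed in when it is done.

Besides the shell and the picture viewer there is one more tool, called in YAML: its name, and indented under it one key for each argument. carry_out: Moves the arm, as the interface text tells. Its arguments: {"type":"object","properties":{"deltas":{"type":"array"}},"required":["deltas"]}

```bash
mkdir -p pics
cat > h.py <<'E'
import numpy as np, cv2
from cell import manip, vision
def snap(n,f=None):
    s=vision.snapshot(n)
    if f: cv2.imwrite('pics/'+f,s['frame'][:,:,::-1])
    return s
def ray(s,u,v):
    K=np.array(s['intrinsics']);E=np.array(s['extrinsics'])
    d=np.array([(u-K[0,2])/K[0,0],-(v-K[1,2])/K[1,1],-1.])
    return E[:3,3],E[:3,:3]@d
def onz(s,u,v,z):
    o,d=ray(s,u,v); return o+d*(z-o[2])/d[2]
def blobs(s,lo,hi,amin=60):
    h=cv2.cvtColor(s['frame'],cv2.COLOR_RGB2HSV)
    m=cv2.inRange(h,np.array(lo),np.array(hi))
    c,_=cv2.findContours(m,cv2.RETR_EXTERNAL,cv2.CHAIN_APPROX_NONE)
    return [(cv2.contourArea(k),cv2.minAreaRect(k)) for k in c if cv2.contourArea(k)>amin]
E
python3 - <<'E'
from h import *
for n in ('top','scene'):
    s=snap(n,n+'1.png')
    print(n,np.round(s['extrinsics'],3).tolist(),np.round(s['intrinsics'],1).tolist())
    for nm,lo,hi in (('red',(0,120,70),(8,255,255)),('red2',(172,120,70),(180,255,255)),('blue',(95,110,50),(130,255,255)),('yel',(20,120,80),(35,255,255))):
        for a,r in blobs(s,lo,hi): print(nm,a,np.round(r[0]),np.round(r[1]),round(r[2]),np.round(onz(s,*r[0],0.16 if 'red' in nm else .1),3))
E
```

```text
top [[-0.016, 0.996, -0.092, 0.512], [-1.0, -0.015, 0.005, -0.009], [0.004, 0.092, 0.996, 1.142], [0.0, 0.0, 0.0, 1.0]] [[587.8, 0.0, 315.8], [0.0, 587.8, 236.0], [0.0, 0.0, 1.0]]
red 533.0 [192. 321.] [15. 41.] 7 [0.466 0.193 0.16 ]
red 527.5 [415. 281.] [41. 15.] 75 [ 0.526 -0.178  0.16 ]
blue 1220.5 [204. 213.] [31. 52.] 3 [0.653 0.185 0.1  ]
blue 269.5 [ 44. 188.] [18. 19.] 90 [0.702 0.472 0.1  ]
yel 1252.0 [387. 178.] [53. 31.] 77 [ 0.711 -0.144  0.1  ]
scene [[-0.03, -0.658, 0.752, 1.197], [0.999, -0.009, 0.032, 0.017], [-0.014, 0.753, 0.658, 0.723], [0.0, 0.0, 0.0, 1.0]] [[537.4, 0.0, 318.2], [0.0, 537.4, 242.3], [0.0, 0.0, 1.0]]
red 442.5 [216. 233.] [34. 14.] 86 [ 0.532 -0.177  0.16 ]
red 408.0 [438. 212.] [32. 14.] 90 [0.472 0.191 0.16 ]
blue 994.5 [605. 365.] [45. 38.] 18 [0.737 0.391 0.1  ]
blue 1508.5 [445. 311.] [53. 39.] 86 [0.641 0.186 0.1  ]
blue 195.0 [633. 286.] [22. 12.] 90 [0.584 0.492 0.1  ]
blue 81.5 [592.   1.] [ 2. 43.] 90 [-0.827  0.917  0.1  ]
blue 79.5 [408.   2.] [ 4. 27.] 90 [-0.827  0.269  0.1  ]
blue 193.5 [210.   2.] [ 5. 43.] 90 [-0.833 -0.443  0.1  ]
blue 202.0 [26.  2.] [ 5. 42.] 90 [-0.845 -1.13   0.1  ]
yel 1767.5 [223. 338.] [55. 42.] 85 [ 0.7   -0.146  0.1  ]
yel 60.5 [  3. 142.] [ 8. 16.] 45 [ 0.146 -0.742  0.1  ]
```

View pics/top1.png

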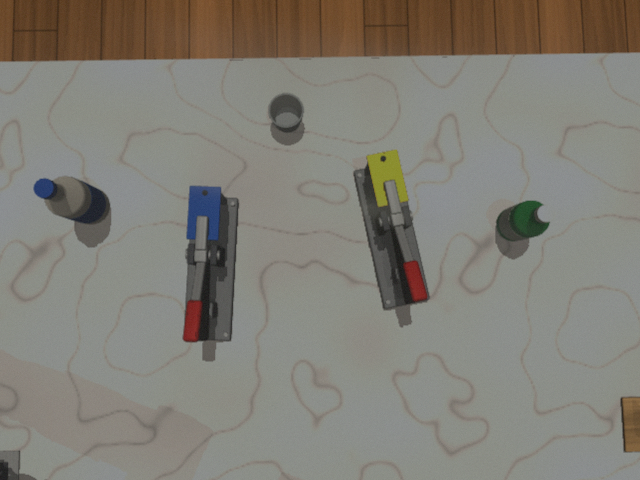

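View pics/scene1.png

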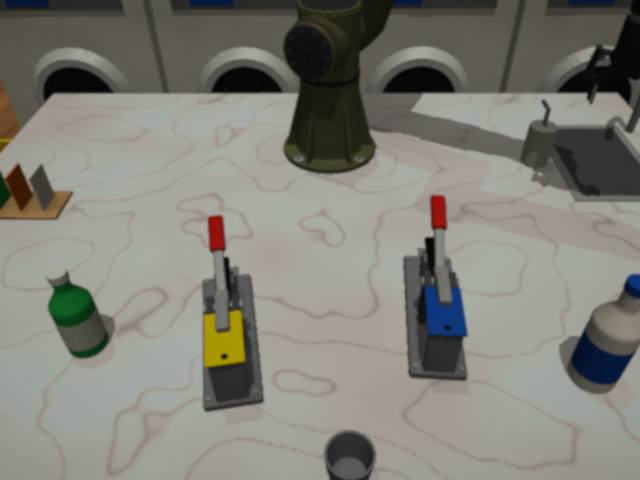

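Top view: blue pliers on the left with the grip at (192,321) and tag at (204,213), yellow on the right with the grip at (415,281). The scene view confirms this, with the blue pliers' grip at (438,212). Both views put the blue grip near (0.47, 0.192) at 0.16 m height, and its axis runs roughly along world +x.

Run:
```python
from h import *
s=manip.sense(); R=cv2.Rodrigues(np.array(s['eef_rot'],float))[0]
print(s['time'],s['tcp_pos'],np.round(R,3).tolist(),s['wrist_force'])
print('to hover (tool mm):',1000*R.T@(np.array([.468,.192,.205])-s['tcp_pos']))
t=onz(snap('top'),204,213,.1); print(t)
```

```text
0.1 [0.25253435 0.54374151 0.25252643] [[-0.907, 0.421, -0.001], [0.421, 0.907, -0.001], [-0.0, -0.002, -1.0]] [ 0.13139603 -0.72288019  0.86967959]
to hover (tool mm): [-343.56952714 -228.19529969   47.88721769]
[0.65290036 0.18446463 0.1       ]
```

carry_out:
  deltas:
    - {"hand":0,"tx":-40,"ty":-26,"tz":0,"roll":-0.5}
    - {"hand":0,"tx":-80,"ty":-53,"tz":0,"roll":-1}
    - {"hand":0,"tx":-120,"ty":-80,"tz":0,"roll":-1.5}
    - {"hand":0,"tx":-160,"ty":-106,"tz":0,"roll":-2}
    - {"hand":0,"tx":-200,"ty":-133,"tz":0,"roll":-2.6}
    - {"hand":0,"tx":-240,"ty":-160,"tz":0,"roll":-3.2}
    - {"hand":0,"tx":-280,"ty":-186,"tz":0,"roll":-3.7}
    - {"hand":0,"tx":-310,"ty":-206,"tz":0,"roll":-4.15}

```text
time: 0.95
tcp_pos: [0.448, 0.2243, 0.2532]
eef_rot: [-0.001, 3.141, -0.001]
wrist_force: [-0.3, 0.5, -0.1]
finger_gap: -0.0
gripper_force: 0.0
```

Run:
```python
from h import *
s=manip.sense(); R=cv2.Rodrigues(np.array(s['eef_rot'],float))[0]
print(s['time'],s['tcp_pos'],np.round(R,3).tolist(),s['wrist_force'],s['finger_gap'])
print('to hover:',1000*R.T@(np.array([.468,.192,.205])-s['tcp_pos']))
```

```text
0.95 [0.44799222 0.22432228 0.25322898] [[-1.0, -0.0, 0.0], [-0.0, 1.0, -0.0], [-0.0, -0.0, -1.0]] [-0.33127549  0.46603025 -0.14757173] -1.1786515625506726e-05
to hover: [-19.98428713 -32.30899725  48.24761451]
```

carry_out:
  deltas:
    - {"hand":0,"tx":-10,"ty":-16,"tz":10,"roll":0}
    - {"hand":0,"tx":-20,"ty":-32,"tz":22,"roll":0}
    - {"hand":0,"tx":-20,"ty":-32,"tz":36,"roll":0}
    - {"hand":0,"tx":-20,"ty":-32,"tz":48,"roll":0}
    - {"hand":0,"tx":-20,"ty":-32,"tz":48,"roll":0}
    - {"hand":0,"tx":-20,"ty":-32,"tz":48,"roll":0}
    - {"hand":0,"tx":-20,"ty":-32,"tz":48,"roll":0}
    - {"hand":0,"tx":-20,"ty":-32,"tz":48,"roll":0}

```text
time: 1.75
tcp_pos: [0.4674, 0.1953, 0.206]
eef_rot: [-0.001, 3.14, 0.001]
wrist_force: [0.0, -0.3, -0.3]
finger_gap: -0.0001
gripper_force: 0.0
```

Run:
```python
from h import *
a=snap('wrist','w1.png')
b=snap('scene'); cv2.imwrite('pics/s2.png',cv2.resize(b['frame'][130:400,360:560,::-1],None,fx=2.2,fy=2.2))
```

```text
(no output)
```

View pics/w1.png

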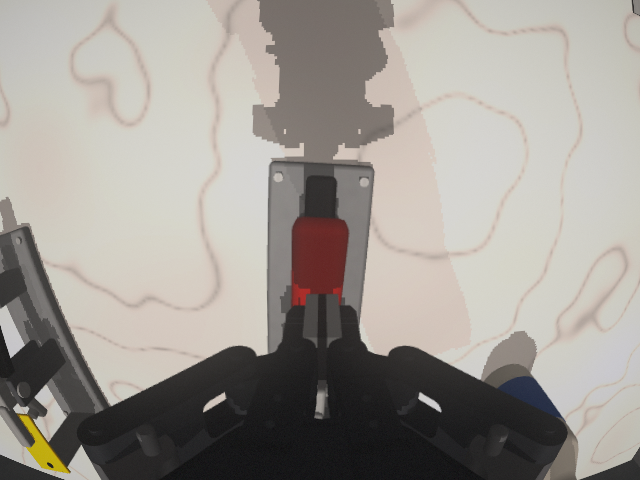

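View pics/s2.png

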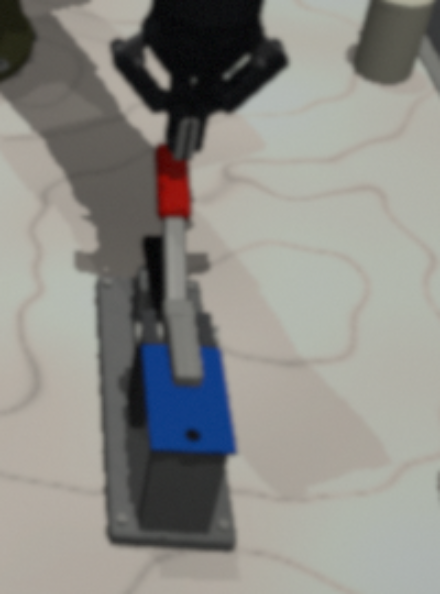

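Wrist view: the fingertips at (323,300) sit over the red grip, whose centreline is near column 318. The scene crop also shows the tips over the blue pliers' grip. I'll nudge y by 3 mm and start pressing.

carry_out:
  deltas:
    - {"hand":0,"tx":0,"ty":-3,"tz":8,"roll":0}
    - {"hand":0,"tx":0,"ty":-3,"tz":15,"roll":0}
    - {"hand":0,"tx":0,"ty":-3,"tz":21,"roll":0}
    - {"hand":0,"tx":2,"ty":-3,"tz":26,"roll":0}
    - {"hand":0,"tx":4,"ty":-3,"tz":31,"roll":0}
    - {"hand":0,"tx":6,"ty":-3,"tz":35,"roll":0}
    - {"hand":0,"tx":8,"ty":-3,"tz":38,"roll":0}
    - {"hand":0,"tx":8,"ty":-3,"tz":38,"roll":0}

```text
time: 2.65
tcp_pos: [0.4598, 0.1919, 0.1675]
eef_rot: [0.0, 3.14, 0.0]
wrist_force: [2.1, 0.2, 2.4]
finger_gap: -0.0002
gripper_force: 1.5
```

carry_out:
  deltas:
    - {"hand":0,"tx":1,"ty":0,"tz":4,"roll":0}
    - {"hand":0,"tx":2,"ty":0,"tz":8,"roll":0}
    - {"hand":0,"tx":3,"ty":0,"tz":11,"roll":0}
    - {"hand":0,"tx":4,"ty":0,"tz":14,"roll":0}
    - {"hand":0,"tx":4,"ty":0,"tz":16,"roll":0}
    - {"hand":0,"tx":5,"ty":0,"tz":18,"roll":0}
    - {"hand":0,"tx":5,"ty":0,"tz":18,"roll":0}
    - {"hand":0,"tx":5,"ty":0,"tz":18,"roll":0}

```text
time: 3.45
tcp_pos: [0.4546, 0.192, 0.1496]
eef_rot: [0.0, 3.141, 0.001]
wrist_force: [3.1, 2.0, 3.3]
finger_gap: -0.0004
gripper_force: 1.9
```

Run:
```python
from h import *
s=manip.sense(); print(s['wrist_force'],s['tcp_pos'])
b=snap('scene'); cv2.imwrite('pics/s3.png',cv2.resize(b['frame'][130:400,360:560,::-1],None,fx=2.2,fy=2.2))
```

```text
[3.05350806 1.96960201 3.29291091] [0.45455114 0.1920027  0.1495777 ]
```

View pics/s3.png

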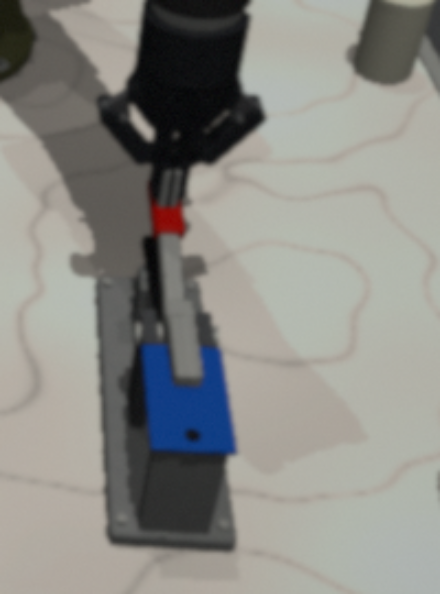

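The grip, at (168,215) in the crop, is well down under the tips, and the force has stayed low, about 5 N. I'll press on gently until the stop shows in the force.

carry_out:
  deltas:
    - {"hand":0,"tx":0,"ty":0,"tz":1,"roll":0}
    - {"hand":0,"tx":1,"ty":0,"tz":2,"roll":0}
    - {"hand":0,"tx":1,"ty":0,"tz":2.5,"roll":0}
    - {"hand":0,"tx":1,"ty":0,"tz":3,"roll":0}
    - {"hand":0,"tx":1,"ty":0,"tz":3,"roll":0}
    - {"hand":0,"tx":1,"ty":0,"tz":3,"roll":0}
    - {"hand":0,"tx":1,"ty":0,"tz":3,"roll":0}
    - {"hand":0,"tx":1,"ty":0,"tz":3,"roll":0}

```text
time: 4.3
tcp_pos: [0.4534, 0.1918, 0.1467]
eef_rot: [0.0, 3.141, 0.0]
wrist_force: [1.0, 1.2, 7.6]
finger_gap: 0.0001
gripper_force: 3.7
```

carry_out:
  deltas:
    - {"hand":0,"tx":0,"ty":0,"tz":0.5,"roll":0}
    - {"hand":0,"tx":0,"ty":0,"tz":1,"roll":0}
    - {"hand":0,"tx":0,"ty":0,"tz":1.5,"roll":0}
    - {"hand":0,"tx":0,"ty":0,"tz":1.5,"roll":0}
    - {"hand":0,"tx":0,"ty":0,"tz":1.5,"roll":0}
    - {"hand":0,"tx":0,"ty":0,"tz":1.5,"roll":0}
    - {"hand":0,"tx":0,"ty":0,"tz":1.5,"roll":0}
    - {"hand":0,"tx":0,"ty":0,"tz":1.5,"roll":0}

```text
time: 5.1
tcp_pos: [0.4533, 0.1918, 0.1461]
eef_rot: [0.0, 3.141, 0.001]
wrist_force: [-0.7, 0.2, 15.4]
finger_gap: -0.0002
gripper_force: 7.8
```

The force doubled for 0.6 mm of travel, so this is the hard stop. Now I'll release by reversing the path.

carry_out:
  deltas:
    - {"hand":0,"tx":-2,"ty":0,"tz":-7,"roll":0}
    - {"hand":0,"tx":-5,"ty":0,"tz":-15,"roll":0}
    - {"hand":0,"tx":-9,"ty":0,"tz":-25,"roll":0}
    - {"hand":0,"tx":-13,"ty":0,"tz":-36,"roll":0}
    - {"hand":0,"tx":-14,"ty":0,"tz":-50,"roll":0}
    - {"hand":0,"tx":-14,"ty":0,"tz":-75,"roll":0}
    - {"hand":0,"tx":-14,"ty":0,"tz":-105,"roll":0}
    - {"hand":0,"tx":-14,"ty":0,"tz":-130,"roll":0}

```text
time: 5.9
tcp_pos: [0.4673, 0.1914, 0.2763]
eef_rot: [0.001, 3.141, -0.001]
wrist_force: [0.1, 0.5, 0.2]
finger_gap: 0.0002
gripper_force: 0.0
```

Run:
```python
from h import *
s=manip.sense(); print(s['wrist_force'],s['tcp_pos'],s['time'])
b=snap('scene'); cv2.imwrite('pics/s4.png',cv2.resize(b['frame'][130:400,360:560,::-1],None,fx=2.2,fy=2.2))
for a,r in blobs(b,(0,120,70),(8,255,255)): print(a,r)
```

```text
[0.1133919  0.4523222  0.19303497] [0.46731077 0.19141659 0.27634683] 5.9
439.5 ((216.16497802734375, 232.8096466064453), (34.12733840942383, 14.463150978088379), 85.91438293457031)
412.0 ((438.0, 212.0), (32.0, 14.0), 90.0)
```

View pics/s4.png

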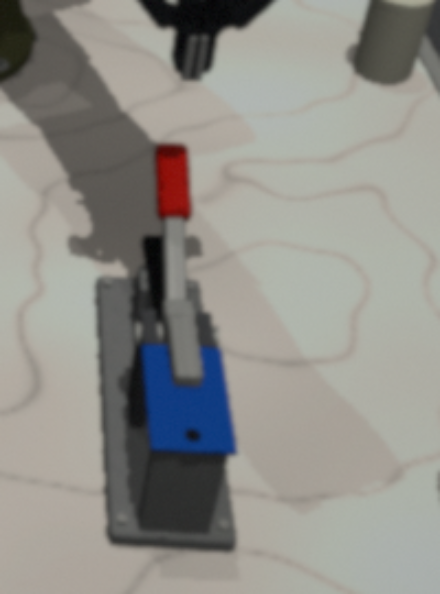

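The crop shows the red grip back at its open position (438,212 in the full image), with the tips clear above it. The yellow grip is unchanged at (216,233). The stud is hidden under the tag, but the handle reached its hard stop, which is past the click point.

```bash
python3 -c "
from cell import manip
print(manip.close_job())"
```

```text
the job is handed in; nothing more can be done
None
```

I pressed the blue-tag pliers to their hard stop and let them spring fully open, left the yellow pair untouched, and handed the job in at about 6 s; the stud was out of view, so the click is inferred from the handle's travel and the force.

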